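Roll a capacitor onto the inspection line

ROBOT

A 7-joint arm with a two-finger parallel gripper is mounted at the origin on the work surface. World frame = base frame: x ahead of the robot, y to its left, z up, the work surface at z = 0. Lengths are in m, angles in degrees, forces in N, time in s.
With the tool pointing down it reaches from about 0.425 to 0.875 m from the base axis. Payload 9.9 kg.
Tool frame: the origin (TCP) lies at the very end of the fingers, on their centre line; the grasp point (between the pads) lies 19 mm behind it; x points along the fingers, y is the direction in which the jaws open and shut, and the axes are right-handed (so a half turn about x gives the same grasp; the last joint's range is limited). The gripper opens to 85 mm and grips with 20 to 120 N. Pads are 22 mm wide; open, the fingers measure 114 mm over their backs; the gripper's body (76 mm by 85 mm) begins 54 mm behind the grasp point. The pads swing forward as they close: fully open they stand 13 mm farther back than shut.
Start: joints at [-75.848, 32.985, 1.427, 82.34, -0.859, 64.687, -3.237], TCP at [0.219, 0.638, 0.231] pointing down, gripper open.
Joint ranges: [-157.87, 157.87], [-19.46, 123.44], [-87.15, 90], [11.01, 140.99], [-62.26, 242.26], [9.8, 113.94], [-161.44, 161.44]. Speed limits (degrees/s): [127.2, 127.2, 172.46, 172.46, 180, 180, 180].

INTERFACE

Orientations are given as a 3x3 rotation matrix whose columns are the frame's x, y, z axes.
In Python, from station import arm, cams gives the robot as it stands.
- The arm moves only by the tool play_rows, never from a script. Its argument "rows" is a list of rows, each an object of numbers: "x", "y", "z": the shift along the tool's x, y, z in units of 25 mm (1.0 is 25 mm); "yaw": the turn about the tool's x in units of 6 degrees (1.0 is 6 degrees). A call has 1 to 20 rows; each row shifts and turns the commanded pose from where the row before left it, along the tool's axes as they then stand; what a row does not reach is not made up. A row lasts 1/12 s, in which the tool goes at most 41.7 mm and 7.16 degrees, less where a joint would pass 70% of its speed; a pose out of reach is approached as far as the arm can. A call is refused whole if a number of a shift passes 1 or a number of a turn 1, either way. A call with a gripper value outside its range is refused whole. "fingers" is the closure in counts, from 0 (fully open) to 255 (shut), set as the call begins (left out, the last holds). The fingers move at their own pace and stop on an object; "grip_force" is the grip in N (left out, the last holds). Time passes only in rows, so rows that do not move let the fingers close. It gives the time, the measured TCP pose, the force and the opening at its end, in the units of the state.
- arm.get_obs(): the state, without advancing time (a new reading comes with each control period).
- cams.camera(name): name is "scene" or "top" or "wrist"; returns a dict with "color" (400x640x3 uint8, red, green, blue), "mtx" (3x3 intrinsics, pixels), "k1" (the pictures are not rectified: a ray, as slopes to the right and down, at radius r is drawn at 1 + k1 r^2 times it, then the intrinsics apply), "R" (3x3) and "t" (3): a world point X has camera coordinates R X + t. Camera axes: x right, y down, z forward; pixel columns grow to the right and rows downward; lengths in m; the calibration is good to about 2 mm. A picture is of the moment at which its call begins. There is no depth.
- arm.job_done(): hands the job in, once; it reports no verdict.
Trained networks look in the newest picture that a camera, given by its name, has taken for a name from the list of things; names that differ only in an ending like _2 or _b are one class to them, and where a whole thing is asked for, a point or a joint stands for the part that bears it (a point fixed in the world has none). Each returns a list of dicts, best first, with "confidence" (0 to 1); they miss things now and then, are a little off and sometimes report something else, mostly with a low value. They report only what shows in the picture. A call takes as long as a camera call. They do not tell look-alikes from the thing itself.
- cams.outline_of(camera, target): "region" (400x640 bool, what is visible of it) and "uv" ([column, row] in pixels, amid what is visible of it).
The state is a dict: "time_s": time; "qpos": joint angles; "dq": joint speeds; "joint_torque": joint torques, N m; "tool_pos": TCP position; "ee_rot": TCP orientation; "contact_force": force on the tool from outside, world axes, zero at the start; "ft_torque": the same for the moment, N m; "opening": finger opening in m.
Only numpy, scipy, OpenCV 4.12 (cv2) and the standard library are available. Lean on these libraries where they do the work, as an engineer would, in place of code of your own. Each camera call takes 0.05 s, during which the arm holds its last target. There are 200 camera calls.

TASK

At the board-repair bench, bring the large black capacitor that lies on the grey mat onto the yellow tape line for inspection: push against its upper half with your fingertips so that it rolls sideways over the mat, and leave it lying still along the yellow line with its middle on the tape. Only push it: do not pinch, lift or drag it without rolling, and leave the solder reel, the small standing capacitor and the parts bin where they are.

Things in the scene. Friction and masses are not known exactly. Their poses are not given: they have to be found in the camera images.
- capacitor: Large black capacitor: cylinder 50 mm in diameter, 76 mm long, about 160 g, lying between the lines, nearly parallel, 90 to 140 mm from each. White lengthwise stripe on top at the start. Origin: its centre, 29 mm above the bench. x is its axis; z points to the stripe and turns as it rolls. Slippery sleeve (friction 0.3): pushed slowly by a fingertip 20 to 31 mm above the mat it rolls, then on by a few mm.
- yellow_line: The yellow tape line, the goal: a strip 200 mm long and 20 mm wide stuck on the mat, too thin to feel. Origin: the middle of the strip on the mat's surface, 4 mm above the bench. x runs along the strip, y across it. It lies on either side of the capacitor; a like blue line lies on the other side, 230 mm from it, parallel.
- blue_line: The blue tape line, not the goal: like the yellow one, same axes.
- mat: Fixed grey mat, 320 mm (x) by 400 mm (y), 4 mm thick, flat on the bench; both lines run along its x. Origin: centre of its underside, on the bench.
- solder_reel: Bystander: solder reel with green flanges, standing on the mat on one flange, 54 mm in diameter, 48 mm tall, about 125 mm beyond the capacitor along the mat's +x. Origin: centre of its underside, z up.
- small_capacitor: Bystander: small blue capacitor standing upright on the mat, 25 mm in diameter, 30 mm tall, about 125 mm from the capacitor along the mat's -x. Origin: centre of its underside, z up.
- parts_bin: Bystander: open black bin of chips on the bench just off one side of the mat, 110 mm (x) by 150 mm (y), 40 mm tall, 0.6 kg. Origin: centre of its underside, z up.
Things that resemble listed ones, but are neither listed nor needed, are in the scene too. Leave any blue or orange look-alike of the capacitor alone.

How it is judged (in metres and radians):
On the way:
1. the capacitor rolls over: its white stripe, on top at the start, has passed underneath (angle between capacitor's own z axis and vertical above 2.2 rad), for 0.02 s.
At the end, for the whole second after the job is handed in: The capacitor lies at rest on the mat, its centre within 11 mm of the yellow line's middle across the tape and within 75 mm of the middle of its length, its axis within 12 degrees of the line; the reel, the small capacitor and the bin are upright and within 15 mm of where they stood (y of capacitor in the frame of yellow_line between -0.011 and 0.011 m and x of capacitor in the frame of yellow_line between -0.075 and 0.075 m and angle between the x axis of capacitor and the x axis of yellow_line, either way round below 0.21 rad and height (world z) of capacitor between 0.025 and 0.033 m and linear speed of capacitor below 0.01 m/s and angular speed of capacitor below 0.4 rad/s and distance of each of solder_reel, small_capacitor, parts_bin from where it was at the start of the episode below 0.015 m and angle between each of solder_reel, small_capacitor, parts_bin's own z axis and vertical below 0.2 rad); the robot touches nothing.
It fails at once if the capacitor is lifted more than 8 mm off the mat, or tipped up on end (height (world z) of capacitor above 0.037 m or angle between capacitor's own x axis and vertical below 1.2 rad or angle between capacitor's own x axis and vertical above 1.94 rad).
It fails at once if the solder reel is moved more than 15 mm or knocked over (distance of solder_reel from where it was at the start of the episode above 0.015 m or angle between solder_reel's own z axis and vertical above 0.2 rad).
It fails at once if the small standing capacitor is moved more than 15 mm or knocked over (distance of small_capacitor from where it was at the start of the episode above 0.015 m or angle between small_capacitor's own z axis and vertical above 0.2 rad).
It fails at once if the parts bin is moved more than 15 mm or knocked over (distance of parts_bin from where it was at the start of the episode above 0.015 m or angle between parts_bin's own z axis and vertical above 0.2 rad).
It also fails if it takes over 45 s, if anything falls off the work surface, if the arm or the gripper's body presses on something with over 40 N, if the wrist force passes 120 N, or if a joint passes its speed limit or range.

## Working session

There is one attempt and no reset: what is moved stays moved. The work goes in short steps, Python scripts to look and compute and a tool call to move; the robot and the scene stay as the last step left them, time stands still between calls to the robot, and variables do not carry over. Pictures are saved under pics/ and viewed, about 8 in all and at most 12, crops included, and the job is handed in when it is done.

Besides the shell and the picture viewer there is one more tool, called after "Request:" by a JSON object that holds its "method" and its "body". play_rows: Moves the arm, as the interface text tells. Its arguments: {"type":"object","properties":{"rows":{"type":"array"},"fingers":{"type":"number"},"grip_force":{"type":"number"}},"required":["rows"]}

```bash
ls; mkdir -p pics; cat > h.py <<'E'
import numpy as np, cv2
from station import arm, cams
def ray(c,uv):
    K=c["mtx"];k1=c["k1"]
    d=np.array([(uv[0]-K[0,2])/K[0,0],(uv[1]-K[1,2])/K[1,1]]);s=d.copy()
    for _ in range(20): s=d/(1+k1*(s@s))
    R=np.array(c["R"]);t=np.array(c["t"])
    return -R.T@t, R.T@np.array([s[0],s[1],1])
def at(c,uv,z):
    o,d=ray(c,uv); return o+d*(z-o[2])/d[2]
def proj(c,X):
    p=np.array(c["R"])@np.array(X)+c["t"]; s=p[:2]/p[2]; s=s*(1+c["k1"]*(s@s)); K=c["mtx"]
    return [K[0,0]*s[0]+K[0,2],K[1,1]*s[1]+K[1,2]]
def save(c,n,roi=None):
    im=c["color"][:,:,::-1]
    if roi: im=im[roi[1]:roi[3],roi[0]:roi[2]]; im=cv2.resize(im,None,fx=roi[4],fy=roi[4],interpolation=cv2.INTER_CUBIC)
    cv2.imwrite("pics/"+n,im)
E
python3 - <<'E'
from h import *
np.set_printoptions(precision=4,suppress=True)
for n in ["top","scene"]:
    c=cams.camera(n); save(c,n+"1.png")
    o,_=ray(c,(320,200)); print(n,"cam at",o)
    for t,z in [("capacitor",.029),("yellow_line",.004),("blue_line",.004),("mat",.004),("solder_reel",.03),("small_capacitor",.02),("parts_bin",.02)]:
        for r in cams.outline_of(n,t):
            ys,xs=np.nonzero(r["region"]); 
            rect=cv2.minAreaRect(np.array([at(c,(x,y),z)[:2] for x,y in zip(xs[::3],ys[::3])],np.float32)*1000)
            print(t,round(r["confidence"],2),np.round(r["uv"]),len(xs),np.round(rect[0]),np.round(rect[1]),round(rect[2],1))
o=arm.get_obs();print(o["tool_pos"],o["ee_rot"],o["opening"],o["time_s"])
E
```

```text
pics
top cam at [0.4455 0.0034 0.9995]
capacitor 0.91 [317. 209.] 563 [597.  23.] [83. 52.] 2.6
capacitor 0.82 [201. 192.] 586 [655. 342.] [91. 50.] 35.5
capacitor 0.75 [346. 122.] 547 [848. -61.] [52. 88.] 39.2
capacitor 0.57 [304. 119.] 507 [854.  62.] [81. 53.] 76.5
yellow_line 0.71 [270. 222.] 482 [581. 155.] [198.  19.] 1.2
blue_line 0.72 [354. 217.] 519 [584. -74.] [198.  20.] 0.9
blue_line 0.56 [273. 219.] 483 [584. 155.] [192.  19.] 1.2
mat 0.58 [308. 226.] 15549 [583.  41.] [325. 405.] 1.2
solder_reel 0.78 [292. 171.] 386 [708.  88.] [66. 51.] 18.4
parts_bin 0.76 [430. 211.] 2557 [ 601. -277.] [116. 163.] 1.5
scene cam at [ 1.2253 -0.2344  0.7433]
capacitor 0.89 [326. 201.] 829 [596.  23.] [117.  55.] 5.2
capacitor 0.88 [339. 311.] 1288 [851. -62.] [51. 99.] 40.9
capacitor 0.76 [402. 291.] 1137 [857.  62.] [84. 58.] 73.6
capacitor 0.57 [464. 185.] 749 [658. 338.] [81. 75.] 34.2
blue_line 0.94 [287. 216.] 613 [583. -74.] [198.  22.] 1.7
solder_reel 0.59 [374. 230.] 738 [706.  88.] [53. 91.] 56.3
parts_bin 0.86 [197. 247.] 4009 [ 596. -279.] [148. 155.] 2.0
[0.2192 0.6384 0.2313] [[-0.      0.3248  0.9458]
 [-0.      0.9458 -0.3248]
 [-1.     -0.     -0.    ]] 0.0853207356570575 0.8
```

View pics/top1.png

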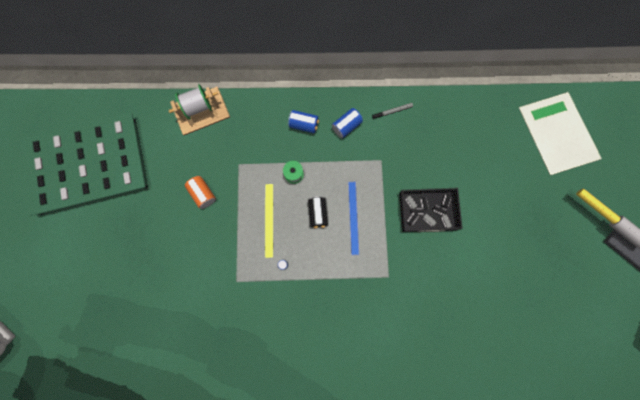

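View pics/scene1.png

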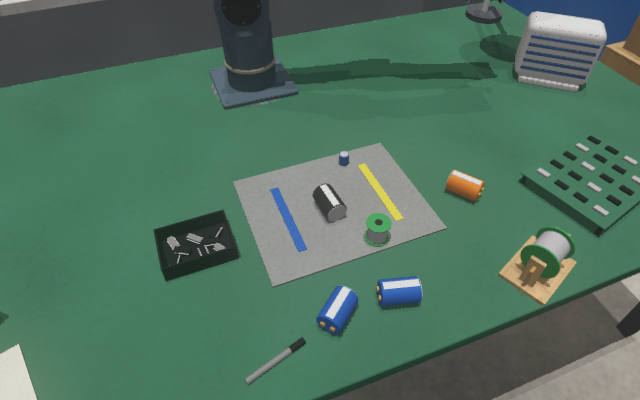

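The black capacitor with the white stripe, at top (317,212) and scene (330,202), is the target. The look-alikes are blue at top (304,122) and (347,123), and orange at (200,192). Yellow line is at (269,221) and blue at (354,218). The reel is at (292,171), the small standing capacitor at (282,265) and the bin at (430,211).

```bash
python3 - <<'E'
from h import *
np.set_printoptions(precision=1,suppress=True)
for n,roi,cr,sc in [("top",(305,190,330,235),(230,150,400,290,4),.0),("scene",(312,178,350,225),None,0)]:
    c=cams.camera(n)
    if cr: save(c,n+"2.png",cr)
    im=c["color"].astype(int); x0,y0,x1,y1=roi
    s=im[y0:y1,x0:x1]; m=(s.min(2)>170); ys,xs=np.nonzero(m)
    P=np.array([at(c,(x+x0,y+y0),.054)[:2] for x,y in zip(xs,ys)],np.float32)*1000
    print(n,len(xs),cv2.minAreaRect(P),P.mean(0))
    r,g,b=im[...,0],im[...,1],im[...,2]
    ys,xs=np.nonzero((r>150)&(g>140)&(b<110)); P=np.array([at(c,(x,y),.004)[:2] for x,y in zip(xs,ys)],np.float32)*1000
    k=(abs(P[:,1]-155)<40)&(abs(P[:,0]-581)<130);P=P[k]
    print("yellow",k.sum(),cv2.minAreaRect(P),P.mean(0))
    for z in (.004,.034): print("smallcap",at(c,(282,265) if n=="top" else (344,159),z)*1000)
R=np.array(arm.get_obs()["ee_rot"]); d=np.array([.59,-.045,.231])-arm.get_obs()["tool_pos"]; print(R.T@d/.025)
E
```

```text
top 162 ((598.5492553710938, 23.884782791137695), (71.54505157470703, 15.804391860961914), 5.137463569641113) [597.4  23.7]
yellow 419 ((579.6986083984375, 156.65635681152344), (194.57472229003906, 18.761268615722656), 0.2957709729671478) [578.5 157.4]
smallcap [458.4 119.5   4. ]
smallcap [458.1 116.   34. ]
scene 139 ((596.7710571289062, 21.98858642578125), (66.57811737060547, 13.86073112487793), 4.117732048034668) [597.3  21.9]
yellow 512 ((579.7764892578125, 156.26132202148438), (200.7539520263672, 20.997127532958984), 1.0060365200042725) [585.6 156.3]
smallcap [447.2 122.8   4. ]
smallcap [478.8 108.3  34. ]
[  0.  -21.   22.9]
```

View pics/top2.png

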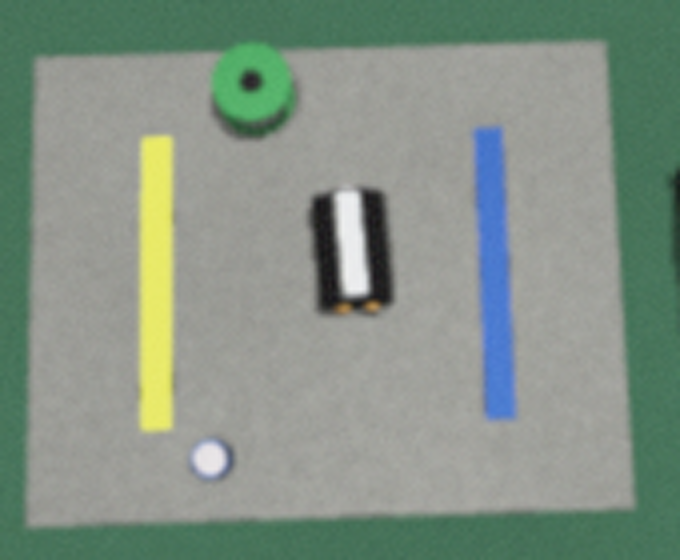

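The crop shows the black cylinder with its white stripe and orange leads at one end, about 4° off the lines. It is the right one, at (598, 23) mm, with yellow at (580, 156) mm. I approach the blue side from high up.

Request:
{"method": "play_rows", "body": {"rows": [{"y": -0.95,"z": 1},{"y": -0.95,"z": 1},{"y": -0.95,"z": 1},{"y": -0.95,"z": 1},{"y": -0.95,"z": 1},{"y": -0.95,"z": 1},{"y": -0.95,"z": 1},{"y": -0.95,"z": 1},{"y": -0.95,"z": 1},{"y": -0.95,"z": 1},{"y": -0.95,"z": 1},{"y": -0.95,"z": 1},{"y": -0.95,"z": 1},{"y": -0.95,"z": 1},{"y": -0.95,"z": 1},{"y": -0.95,"z": 1},{"y": -0.95,"z": 1},{"y": -0.95,"z": 1},{"y": -0.95,"z": 1},{"y": -0.95,"z": 1}], "fingers": 120}}

```text
validation failed for argument at $.ro...
```

Request:
{"method": "play_rows", "body": {"rows": [{"yaw": 1},{"yaw": 1},{"yaw": 1},{"yaw": 1},{"yaw": 1},{"yaw": 1},{"yaw": 1},{"yaw": 1},{"yaw": 1},{"yaw": 1},{"yaw": 1},{"yaw": 0.2},{}]}}

```text
validation failed for argument at $.ro...
```

Request:
{"method": "play_rows", "body": {"rows": [{"x": 0,"y": -0.95,"z": 1,"yaw": 0},{"x": 0,"y": -0.95,"z": 1,"yaw": 0}], "fingers": 120}}

```text
time_s: 1.07
tool_pos: [0.2497, 0.5778, 0.2306]
ee_rot: [[-0.001, 0.321, 0.947], [0.0, 0.947, -0.321], [-1.0, -0.0, -0.001]]
contact_force: [1.9, -0.3, 0.2]
opening: 0.0643
```

Request:
{"method": "play_rows", "body": {"rows": [{"x": 0,"y": -0.95,"z": 1,"yaw": 0},{"x": 0,"y": -0.95,"z": 1,"yaw": 0},{"x": 0,"y": -0.95,"z": 1,"yaw": 0},{"x": 0,"y": -0.95,"z": 1,"yaw": 0},{"x": 0,"y": -0.95,"z": 1,"yaw": 0},{"x": 0,"y": -0.95,"z": 1,"yaw": 0},{"x": 0,"y": -0.95,"z": 1,"yaw": 0},{"x": 0,"y": -0.95,"z": 1,"yaw": 0},{"x": 0,"y": -0.95,"z": 1,"yaw": 0},{"x": 0,"y": -0.95,"z": 1,"yaw": 0},{"x": 0,"y": -0.95,"z": 1,"yaw": 0},{"x": 0,"y": -0.95,"z": 1,"yaw": 0},{"x": 0,"y": -0.95,"z": 1,"yaw": 0},{"x": 0,"y": -0.95,"z": 1,"yaw": 0},{"x": 0,"y": -0.95,"z": 1,"yaw": 0},{"x": 0,"y": -0.95,"z": 1,"yaw": 0},{"x": 0,"y": -0.95,"z": 1,"yaw": 0},{"x": 0,"y": -0.95,"z": 1,"yaw": 0}]}}

```text
time_s: 2.57
tool_pos: [0.5385, 0.0251, 0.2316]
ee_rot: [[0.001, 0.325, 0.946], [0.0, 0.946, -0.325], [-1.0, 0.0, 0.0]]
contact_force: [0.5, 0.8, -0.6]
opening: 0.0451
```

Request:
{"method": "play_rows", "body": {"rows": [{"x": 0,"y": 0,"z": 0,"yaw": 1},{"x": 0,"y": 0,"z": 0,"yaw": 1},{"x": 0,"y": 0,"z": 0,"yaw": 1},{"x": 0,"y": 0,"z": 0,"yaw": 1},{"x": 0,"y": 0,"z": 0,"yaw": 1},{"x": 0,"y": 0,"z": 0,"yaw": 1},{"x": 0,"y": 0,"z": 0,"yaw": 1},{"x": 0,"y": 0,"z": 0,"yaw": 1},{"x": 0,"y": 0,"z": 0,"yaw": 1},{"x": 0,"y": 0,"z": 0,"yaw": 1},{"x": 0,"y": 0,"z": 0,"yaw": 1},{"x": 0,"y": 0,"z": 0,"yaw": 0.2},{"x": 0,"y": 0,"z": 0,"yaw": 0}]}}

```text
time_s: 3.65
tool_pos: [0.5379, 0.027, 0.2314]
ee_rot: [[0.0, 0.998, 0.069], [-0.0, 0.069, -0.998], [-1.0, 0.0, 0.0]]
contact_force: [0.5, -0.7, -1.3]
opening: 0.0455
```

Request:
{"method": "play_rows", "body": {"rows": [{"x": 0,"y": 0.8,"z": 0.8,"yaw": 0},{"x": 0,"y": 0.8,"z": 0.8,"yaw": 0},{"x": 0,"y": 0.8,"z": 0.85,"yaw": 0},{"x": 0.8,"y": 0,"z": 0,"yaw": 0},{"x": 1,"y": 0,"z": 0,"yaw": 0},{"x": 1,"y": 0,"z": 0,"yaw": 0},{"x": 1,"y": 0,"z": 0,"yaw": 0},{"x": 1,"y": 0,"z": 0,"yaw": 0},{"x": 1,"y": 0,"z": 0,"yaw": 0},{"x": 1,"y": 0,"z": 0,"yaw": 0},{"x": 0.8,"y": 0,"z": 0,"yaw": 0},{"x": 0.5,"y": 0,"z": 0,"yaw": 0},{"x": 0,"y": 0,"z": 0,"yaw": 0},{"x": 0,"y": 0,"z": 0,"yaw": 0}], "fingers": 140}}

```text
time_s: 4.82
tool_pos: [0.6018, -0.0305, 0.0288]
ee_rot: [[-0.001, 0.998, 0.068], [0.0, 0.068, -0.998], [-1.0, -0.001, -0.0]]
contact_force: [0.5, 0.6, 1.0]
opening: 0.0387
```

```bash
python3 - <<'E'
from h import *
c=cams.camera("scene"); save(c,"s3.png",(230,110,430,260,4))
for z in (.026,.028,.03,.034): print(z,proj(c,[.602,-.03,z]))
E
```

```text
0.026 [np.float64(307.8761741832513), np.float64(210.94008485989892)]
0.028 [np.float64(307.8530486418072), np.float64(210.32633826052793)]
0.03 [np.float64(307.82985618116015), np.float64(209.7107559620835)]
0.034 [np.float64(307.78326937710113), np.float64(208.47405226107873)]
```

View pics/s3.png

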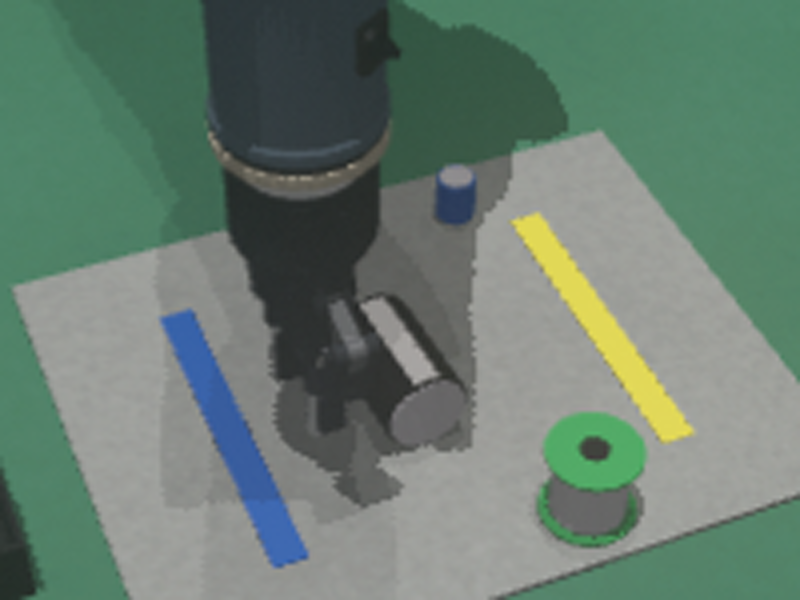

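The tips are behind the capacitor, clear of it, about 25 mm above the mat. Now I push slowly.

Request:
{"method": "play_rows", "body": {"rows": [{"x": 0,"y": 0,"z": -0.12,"yaw": 0},{"x": 0,"y": 0,"z": -0.12,"yaw": 0},{"x": 0,"y": 0,"z": -0.12,"yaw": 0},{"x": 0,"y": 0,"z": -0.12,"yaw": 0},{"x": 0,"y": 0,"z": -0.12,"yaw": 0},{"x": 0,"y": 0,"z": -0.12,"yaw": 0},{"x": 0,"y": 0,"z": -0.12,"yaw": 0},{"x": 0,"y": 0,"z": -0.12,"yaw": 0},{"x": 0,"y": 0,"z": -0.12,"yaw": 0},{"x": 0,"y": 0,"z": -0.12,"yaw": 0},{"x": 0,"y": 0,"z": -0.12,"yaw": 0},{"x": 0,"y": 0,"z": -0.12,"yaw": 0},{"x": 0,"y": 0,"z": -0.12,"yaw": 0},{"x": 0,"y": 0,"z": -0.12,"yaw": 0},{"x": 0,"y": 0,"z": -0.12,"yaw": 0},{"x": 0,"y": 0,"z": 0,"yaw": 0},{"x": 0,"y": 0,"z": 0,"yaw": 0},{"x": 0,"y": 0,"z": 0,"yaw": 0},{"x": 0,"y": 0,"z": 0,"yaw": 0},{"x": 0,"y": 0,"z": 0,"yaw": 0}]}}

```text
time_s: 6.53
tool_pos: [0.5988, 0.0143, 0.0288]
ee_rot: [[0.0, 0.998, 0.067], [-0.0, 0.067, -0.998], [-1.0, 0.0, 0.0]]
contact_force: [0.3, -0.1, -0.2]
opening: 0.0386
```

```bash
cat >> h.py <<'E'
def look(n,name=None,roi=None):
    c=cams.camera(n)
    if name: save(c,name,roi)
    for r in cams.outline_of(n,"capacitor"):
        ys,xs=np.nonzero(r["region"])
        rect=cv2.minAreaRect(np.array([at(c,(x,y),.029)[:2] for x,y in zip(xs,ys)],np.float32)*1000)
        if 540<rect[0][0]<660 and -50<rect[0][1]<220: print(n,round(r["confidence"],2),np.round(r["uv"]),len(xs),np.round(rect[0]),np.round(rect[1]),round(rect[2],1))
E
python3 - <<'E'
from h import *
look("scene","s4.png",(230,110,430,260,4)); look("top")
E
```

```text
scene 0.84 [345. 202.] 448 [597.  69.] [ 51. 113.] 62.7
```

View pics/s4.png

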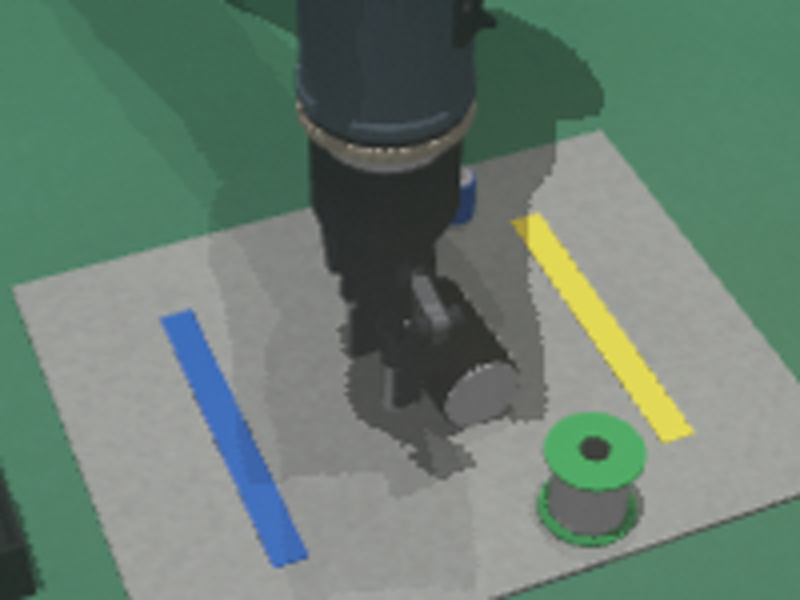

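The stripe has rolled off the top and the capacitor's end face moved from crop (428,412) to (482,393), so it is rolling.

```bash
python3 - <<'E'
from h import *
c=cams.camera("scene")
for p in [(428,412),(482,393)]: print(at(c,(230+p[0]/4,110+p[1]/4),.029)*1000)
E
```

```text
[633.25523259  26.37418371  29.        ]
[630.93333435  59.50993705  29.        ]
```

Request:
{"method": "play_rows", "body": {"rows": [{"x": 0,"y": 0,"z": -0.12,"yaw": 0},{"x": 0,"y": 0,"z": -0.12,"yaw": 0},{"x": 0,"y": 0,"z": -0.12,"yaw": 0},{"x": 0,"y": 0,"z": -0.12,"yaw": 0},{"x": 0,"y": 0,"z": -0.12,"yaw": 0},{"x": 0,"y": 0,"z": -0.12,"yaw": 0},{"x": 0,"y": 0,"z": -0.12,"yaw": 0},{"x": 0,"y": 0,"z": -0.12,"yaw": 0},{"x": 0,"y": 0,"z": -0.12,"yaw": 0},{"x": 0,"y": 0,"z": -0.12,"yaw": 0},{"x": 0,"y": 0,"z": -0.12,"yaw": 0},{"x": 0,"y": 0,"z": -0.12,"yaw": 0},{"x": 0,"y": 0,"z": -0.12,"yaw": 0},{"x": 0,"y": 0,"z": -0.12,"yaw": 0},{"x": 0,"y": 0,"z": -0.12,"yaw": 0},{"x": 0,"y": 0,"z": -0.12,"yaw": 0},{"x": 0,"y": 0,"z": -0.12,"yaw": 0},{"x": 0,"y": 0,"z": -0.12,"yaw": 0},{"x": 0,"y": 0,"z": -0.12,"yaw": 0},{"x": 0,"y": 0,"z": -0.12,"yaw": 0}]}}

```text
time_s: 8.45
tool_pos: [0.5947, 0.0747, 0.0288]
ee_rot: [[-0.0, 0.998, 0.067], [-0.0, 0.067, -0.998], [-1.0, -0.0, 0.0]]
contact_force: [0.2, -0.6, -0.7]
opening: 0.0382
```

Request:
{"method": "play_rows", "body": {"rows": [{"x": 0,"y": 0,"z": -0.12,"yaw": 0},{"x": 0,"y": 0,"z": -0.12,"yaw": 0},{"x": 0,"y": 0,"z": -0.12,"yaw": 0},{"x": 0,"y": 0,"z": -0.12,"yaw": 0},{"x": 0,"y": 0,"z": -0.12,"yaw": 0},{"x": 0,"y": 0,"z": -0.12,"yaw": 0},{"x": 0,"y": 0,"z": -0.12,"yaw": 0},{"x": 0,"y": 0,"z": -0.12,"yaw": 0},{"x": 0,"y": 0,"z": -0.08,"yaw": 0},{"x": 0,"y": 0,"z": 0,"yaw": 0},{"x": 0,"y": 0,"z": 0,"yaw": 0},{"x": 0,"y": 0,"z": 0,"yaw": 0},{"x": 0,"y": 0,"z": 0,"yaw": 0},{"x": 0,"y": 0,"z": 0,"yaw": 0},{"x": 0,"y": 0,"z": 0,"yaw": 0}]}}

```text
time_s: 9.7
tool_pos: [0.5931, 0.1002, 0.0288]
ee_rot: [[0.0, 0.998, 0.067], [-0.0, 0.067, -0.998], [-1.0, 0.0, 0.0]]
contact_force: [1.0, 0.0, -0.3]
opening: 0.0385
```

```bash
python3 - <<'E'
from h import *
look("scene","s5.png",(270,90,470,240,4)); look("top")
E
```

```text
scene 0.86 [379. 194.] 306 [614. 145.] [41. 71.] 30.7
```

View pics/s5.png

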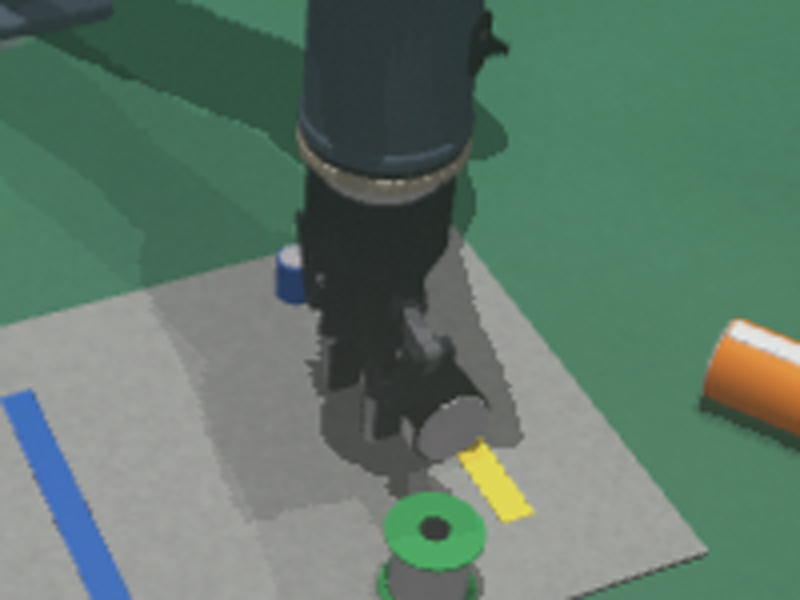

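The end face centre is at crop (453,428), just short of the middle of the yellow strip.

```bash
python3 - <<'E'
from h import *
c=cams.camera("scene")
print(at(c,(270+453/4,90+428/4),.029)*1000)
for y in (.13,.14,.15): 
  p=proj(c,[.623,y,.029]); print(y,(p[0]-270)*4,(p[1]-90)*4)
E
```

```text
[625.88436497 142.44131595  29.        ]
0.13 430.9219139720535 430.27872183948
0.14 446.84509576799906 425.70617831487243
0.15 462.68450913155084 421.1573770264665
```

Request:
{"method": "play_rows", "body": {"rows": [{"x": 0,"y": 0,"z": -0.12,"yaw": 0},{"x": 0,"y": 0,"z": -0.12,"yaw": 0},{"x": 0,"y": 0,"z": -0.12,"yaw": 0},{"x": 0,"y": 0,"z": -0.12,"yaw": 0},{"x": 0,"y": 0,"z": -0.12,"yaw": 0},{"x": 0,"y": 0,"z": 0,"yaw": 0},{"x": 0,"y": 0,"z": 0,"yaw": 0},{"x": 0,"y": 0,"z": 0,"yaw": 0},{"x": 0,"y": 0,"z": 0,"yaw": 0},{"x": 0,"y": 0,"z": 0,"yaw": 0},{"x": 0,"y": 0,"z": 0,"yaw": 0}]}}

```text
time_s: 10.87
tool_pos: [0.5921, 0.1151, 0.0288]
ee_rot: [[0.0, 0.998, 0.067], [-0.0, 0.067, -0.998], [-1.0, 0.0, 0.0]]
contact_force: [-0.3, 1.0, -0.2]
opening: 0.0385
```

Request:
{"method": "play_rows", "body": {"rows": [{"x": 0,"y": 0,"z": 0.4,"yaw": 0},{"x": 0,"y": 0,"z": 0.8,"yaw": 0},{"x": 0,"y": 0,"z": 0.8,"yaw": 0},{"x": -0.5,"y": 0,"z": 0,"yaw": 0},{"x": -1,"y": 0,"z": 0,"yaw": 0},{"x": -1,"y": 0,"z": 0,"yaw": 0},{"x": -1,"y": 0,"z": 0,"yaw": 0},{"x": -1,"y": 0,"z": 0,"yaw": 0},{"x": -1,"y": 0,"z": 0,"yaw": 0},{"x": 0,"y": 0,"z": 1,"yaw": 0},{"x": 0,"y": 0,"z": 1,"yaw": 0},{"x": 0,"y": 0,"z": 1,"yaw": 0},{"x": 0,"y": 0,"z": 1,"yaw": 0},{"x": 0,"y": 0,"z": 1,"yaw": 0},{"x": 0,"y": 0,"z": 1,"yaw": 0},{"x": 0,"y": 0,"z": 1,"yaw": 0},{"x": 0,"y": 0,"z": 1,"yaw": 0},{"x": 0,"y": 0,"z": 0,"yaw": 0}]}}

```text
time_s: 12.37
tool_pos: [0.6078, -0.1416, 0.167]
ee_rot: [[0.001, 0.998, 0.06], [-0.004, 0.06, -0.998], [-1.0, 0.0, 0.004]]
contact_force: [-0.1, -0.3, 0.9]
opening: 0.0388
```

```bash
python3 - <<'E'
from h import *
look("scene","s6.png",(270,90,470,240,4)); look("top","t6.png",(230,150,400,290,4))
E
```

```text
scene 0.85 [380. 184.] 771 [583. 158.] [117.  60.] 1.8
top 0.63 [266. 213.] 566 [588. 159.] [84. 51.] 1.5
```

View pics/s6.png

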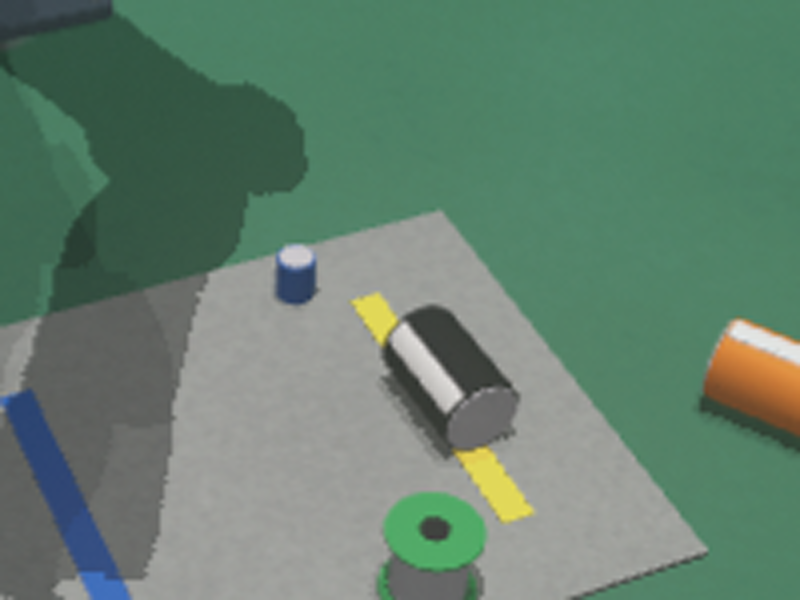

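View pics/t6.png

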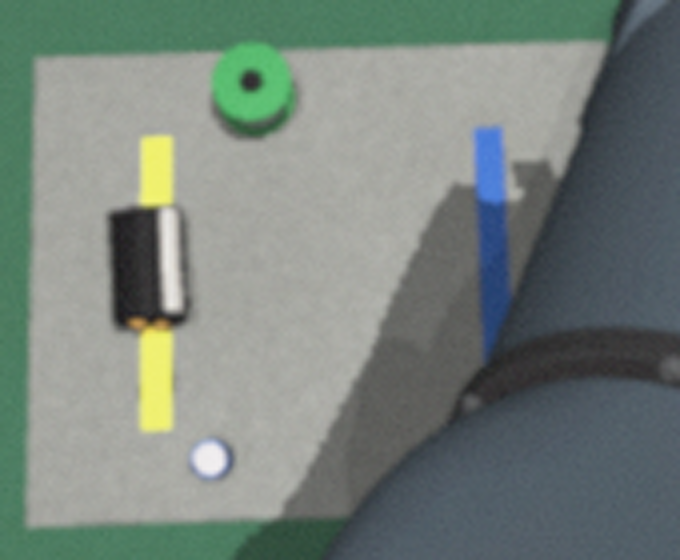

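Both views show the capacitor lying along the yellow tape, its middle on it, with the stripe nearly back on top. The reel at crop (252,88) and the small capacitor at (210,458) sit at the same pixels as before. I check that it is still, then hand in.

Request:
{"method": "play_rows", "body": {"rows": [{"x": 0,"y": 0,"z": 0,"yaw": 0},{"x": 0,"y": 0,"z": 0,"yaw": 0},{"x": 0,"y": 0,"z": 0,"yaw": 0},{"x": 0,"y": 0,"z": 0,"yaw": 0},{"x": 0,"y": 0,"z": 0,"yaw": 0},{"x": 0,"y": 0,"z": 0,"yaw": 0}]}}

```text
time_s: 13.07
tool_pos: [0.6088, -0.1339, 0.1663]
ee_rot: [[0.0, 0.998, 0.067], [-0.0, 0.067, -0.998], [-1.0, 0.0, 0.0]]
contact_force: [-0.5, 0.3, -0.4]
opening: 0.0383
```

```bash
python3 - <<'E'
from h import *
a=cv2.imread("pics/t6.png").astype(int)
look("scene"); look("top","t7.png",(230,150,400,290,4))
b=cv2.imread("pics/t7.png").astype(int); print("diff",abs(a-b)[180:350,80:220].mean(), abs(a-b)[30:140,200:310].mean())
print("bin",[np.round(r["uv"]) for n in ("scene",) for r in [*(cams.camera(n) and cams.outline_of(n,"parts_bin"))]])
arm.job_done()
E
```

```text
scene 0.8 [380. 181.] 754 [585. 159.] [114.  59.] 4.4
top 0.79 [267. 213.] 536 [588. 159.] [80. 49.] 4.0
diff 1.6207703081232494 1.5115151515151515
bin [array([195., 250.])]
the job is handed in; nothing more can be done
```

I rolled the black capacitor from y ≈ 23 mm onto the yellow line and handed the job in after about 13 s of the 45 s allowed. I pushed it with two fingertips about 25 mm above the mat, in three slow pushes, then drew the arm clear. No verdict was reported.

- **Position:** the last top and scene outlines put its centre at y ≈ 159 mm. The tape's middle is at about 156 mm, so it is about 3 mm off (limit 11 mm). Along the tape it is about 5–8 mm off (limit 75 mm). One reading from its end face put it up to 5 mm off across the tape, also within the limit.
- **Angle:** about 1–3° from the line (limit 12°).
- **Rolling:** in a picture partway through, the stripe had left the top. At the end it was nearly back up, so it made most of a full turn. I did not see it pass underneath.
- **Stillness:** top views before and after a pause of about 0.7 s differed only by picture noise.
- **Other objects:** the reel and small capacitor are at the same pixels in the top view as at the start. The bin's outline shifted about 3 pixels between its two readings; the arm never came near it, so I put that down to detection noise.

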